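# Close the latch bar of the violet slide tray

### The arm

A 6-joint arm with a two-finger parallel gripper is mounted at the origin on a cart in front of the work surface, level with it; the furniture and walls round the work are solid. World frame = base frame: x ahead of the robot, y to its left, z up, the work surface at z = 0. Lengths are in m, angles in degrees, forces in N, time in s.
With the tool pointing down it reaches from about 0.4 to 0.825 m from the base axis. Payload 7 kg.
Tool frame: the origin (TCP) lies midway between the tips of the shut fingers; the grasp point (between the pads) lies 19 mm behind it; z points along the fingers, y is the line along which they close (so a half turn about z gives the same grasp; the last joint's range is limited). The gripper opens to 88 mm and grips with 3 to 60 N. Pads are 19 mm wide; open, the fingers measure 130 mm over their backs; the gripper's body (78 mm by 193 mm) begins 47 mm behind the grasp point.
Start: joints at [-50.701, 20.546, 0.682, 0, -70.136, -16.507], TCP at [0.261, -0.622, 0.227] pointing down, gripper open.
Joint ranges: [-176.03, 176.03], [-82.01, 121.73], [-58.28, 71.71], [-173.87, 95.51], [-174.79, -0.11], [-173.66, 173.66]. Speed limits (degrees/s): [136.94, 136.94, 172.46, 180, 180, 180].

### API

Orientations are given as a 3x3 rotation matrix whose columns are the frame's x, y, z axes.
In Python, from rig import robot gives the robot as it stands. Calls block until the motion is done:
- robot.goto(position, orientation): joint-space move of the TCP to a pose.
- robot.servo_line(position, ori=None, speed=0.15): straight line of the TCP; ori=None keeps the orientation; speed is the mean speed in m/s.
- robot.movej(angles): joint-space move.
- robot.move_gripper(opening): opening from 0.0 (shut) to 1.0 (fully open); the grip force is fixed at half the most; returns when the fingers have stopped.
- robot.dwell(seconds).
- robot.ik(position, orientation): joint angles nearest the present ones, or None.
- robot.grab_frame(name): name is "scene" or "top" or "wrist"; returns (picture, depth): 420x560x3 uint8, red, green, blue; 420x560 float32, m along the optical axis (not along the pixel's ray), 0 where there is no reading.
- robot.camera_info(name): a dict with "vfov" (degrees; the focal length in pixels is half the picture's height over the tangent of half this angle, whatever the lens; pixels are square), "cx", "cy" (the principal point, pixels), "view" (4x4, takes a point from world to camera coordinates); the wrist camera has in their place "T_tool_cam" (4x4, takes a point from camera to tool coordinates, whose origin is the TCP and whose axes are the flange's). Camera axes: x right, y down, z forward; pixel columns grow to the right and rows downward; lengths in m; the calibration is good to about 2 mm. A picture is of the moment at which its call begins: read the wrist's pose just before it. camera_info takes no time and is no camera call.
A pose or a line that the arm cannot do raises robot.Unreachable and nothing moves.
- robot.job_done(): hands the job in; it is judged then, once.
Readings, each from a call of its own:
- robot.read_t(): time.
- robot.read_qpos(): joint angles.
- robot.read_qvel(): joint speeds.
- robot.read_effort(): joint torques, N m.
- robot.read_position(): TCP position.
- robot.read_tcp_rot(): TCP orientation.
- robot.read_force(): force on the tool from outside, world axes, zero at the start.
- robot.read_ft_torque(): the same for the moment, N m.
- robot.read_grip_width(): opening from 0.0 (shut) to 1.0 (fully open).
- robot.read_finger_force(): force on a finger pad.
Only numpy, scipy, OpenCV 4.12 (cv2) and the standard library are available. Lean on these libraries where they do the work, as an engineer would, in place of code of your own. Each camera call takes 0.05 s, during which the arm holds its last target. There are 200 camera calls.

### The job

Two slide trays are drying on the cabinet, each with its latch bar swung open towards you. Swing the latch bar of the tray with the violet-stained slides closed, fully home into its catch, and let go of it; leave the latch bar of the orange tray open just as it is.

Things in the scene. Friction and masses are not known exactly. Their poses are not given: they have to be found in the camera images.
- violet_tray: Grey tray fixed to the cabinet top, 116 (x) x 160 (y) mm, rim 12 mm high; four slides lie flat in it (tops at 9 mm) with violet stain spots and pale violet ends. Origin: centre of underside; x away from the robot at yaw 0, z up. Bar pivot (upright axis) at x 22, y 66 mm. Catch: steel bracket at x 22, y -66 mm, 14 mm long in y, top at 30 mm, open to -x; the bar's end goes under its lip
- violet_bar (a joint): Angle (rad) of the tray's aluminium latch bar, 138 mm long from the pivot, 11 wide, from 15 to 25 mm high. 0: closed, a hard stop at the back of the catch, bar pointing to the tray's -y. Grows as it opens: it points along (-sin q, -cos q) in the tray's x, y. Up to 1.7. Swings level; a little stiff (0.5 N at the knob), no spring, stays where left
- violet_knob (a point): Centre of the top of the round black upright knob on the violet tray's bar, 95 mm from the pivot. Knob 16 mm in diameter (18 at its foot), 38 mm tall, from 25 to 63 mm above the cabinet top; rigid with the bar. It can be pinched from above or pushed
- orange_knob (a point): The same point on the knob of the orange tray's bar (an equal tray whose slides have orange stain spots and pale orange ends); it is to stay where it is

How it is judged (in metres and radians):
At the end, for the whole second after the job is handed in: The violet tray's latch bar rests in its catch, at rest and within 0.1 rad (about 6 degrees, 13 mm at the catch) of its stop; the orange tray's knob is within 15 mm of where it started (value of joint violet_bar below 0.1 rad and velocity of joint violet_bar between -0.05 and 0.05 rad/s and distance of orange_knob from where it was at the start of the episode below 0.015 m); the robot touches nothing.
It fails at once if the orange tray's latch bar is moved by more than 15 mm at its knob (distance of orange_knob from where it was at the start of the episode above 0.015 m).
It also fails if it takes over 32 s, if anything falls off the work surface, if the arm or the gripper's body presses on something with over 40 N, if the wrist force passes 120 N, or if a joint passes its speed limit or range.

## Working session

There is one attempt and no reset: what is moved stays moved. The work goes in short steps, each a Python script; the robot and the scene stay as the last script left them, time stands still between calls to the robot, and variables do not carry over. Pictures are saved under pics/ and viewed, at most 10 in all, crops included, and the job is handed in when it is done.

```bash
mkdir -p pics; ls
cat > h.py <<'E'
import numpy as np, cv2
from rig import robot
def save(n,im): cv2.imwrite('pics/'+n,im[:,:,::-1])
def K(ci,h=420):
    f=h/2/np.tan(np.radians(ci['vfov'])/2); return f,ci['cx'],ci['cy']
def ray(name,u,v,z,ci=None,view=None):
    ci=ci or robot.camera_info(name); f,cx,cy=K(ci)
    V=np.array(ci['view']) if view is None else view
    Ti=np.linalg.inv(V); d=Ti[:3,:3]@np.array([(u-cx)/f,(v-cy)/f,1]); o=Ti[:3,3]
    return o+d*(z-o[2])/d[2]
E
python3 - <<'E'
from h import *
for n in ('top','scene'):
    p,d=robot.grab_frame(n); save(n+'0.png',p); np.savez(n+'0.npz',p=p,d=d)
    print(robot.camera_info(n))
print(robot.read_t())
E
```

```text
pics
{'vfov': 54.755705966566914, 'cx': 279.4022279308044, 'cy': 221.56947710523374, 'view': array([[-0.00622822, -0.99995961, -0.00648051, -0.02071044],
       [-0.97517701,  0.00750806, -0.22129941,  0.61200489],
       [ 0.22133913,  0.00494134, -0.97518438,  0.7921619 ],
       [ 0.        ,  0.        ,  0.        ,  1.        ]])}
{'vfov': 52.922839771866435, 'cx': 291.1763107624379, 'cy': 215.1887754762526, 'view': array([[-7.31433906e-01, -6.81912118e-01,  5.51134525e-04,
         4.07280337e-01],
       [-5.14103793e-01,  5.50907676e-01, -6.57417693e-01,
         3.79598306e-01],
       [ 4.47997467e-01, -4.81140931e-01, -7.53526160e-01,
         6.06623883e-01],
       [ 0.00000000e+00,  0.00000000e+00,  0.00000000e+00,
         1.00000000e+00]])}
0.1
```

View pics/top0.png

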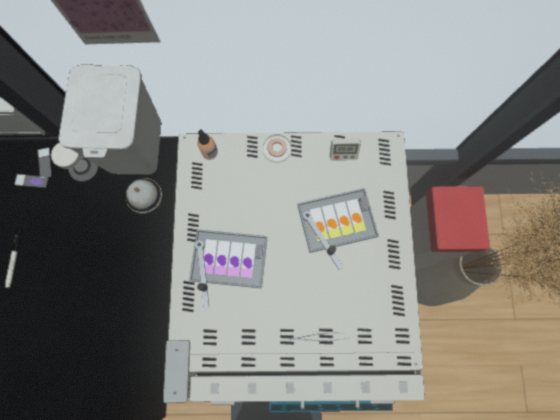

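View pics/scene0.png

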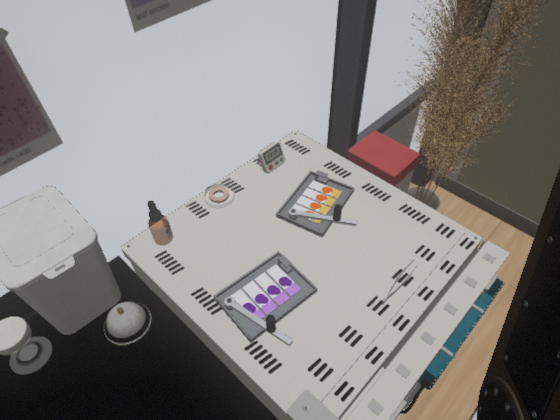

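Top view: the violet tray is on the left, centre about (229,258). Its pivot is near (199,244), the knob near (202,287) and the catch near (262,252). The orange tray is on the right with its knob at (332,250), and the scene view agrees. Next I'll measure the tray corners and the knob.

```bash
cat > m.py <<'E'
from h import *
p=np.load('top0.npz')['p'].astype(int); d=np.load('top0.npz')['d']
g=p.mean(2); sat=p.max(2)-p.min(2)
roi=np.zeros(g.shape,bool); roi[225:310,180:275]=1
m=(roi&((g<165)|(sat>40))).astype(np.uint8)
n,l,s,c=cv2.connectedComponentsWithStats(m); i=1+s[1:,4].argmax()
m2=cv2.morphologyEx((l==i).astype(np.uint8),cv2.MORPH_OPEN,np.ones((13,13)))
ct=max(cv2.findContours(m2,0,2)[0],key=cv2.contourArea)
pts=np.array([ray('top',u,v,.010)[:2] for u,v in ct[:,0]],np.float32)
r=cv2.minAreaRect(pts); print('tray',r)
km=(g<60)&roi; km[:270]=0
n,l,s,c=cv2.connectedComponentsWithStats(km.astype(np.uint8)); 
for i in range(1,n):
    if s[i,4]>15: print('knob top',s[i],c[i],ray('top',*c[i],.044))
ps=np.load('scene0.npz')['p'].astype(int).mean(2); km=(ps<60); km[:305]=0;km[345:]=0;km[:,:255]=0;km[:,290:]=0
n,l,s,c=cv2.connectedComponentsWithStats(km.astype(np.uint8))
for i in range(1,n):
    if s[i,4]>15: print('knob scene',s[i],c[i],ray('scene',*c[i],.044))
print('pivot px',ray('top',199,244,.025),'catch',ray('top',262,252,.03), 'bar end',ray('top',205,305,.025))
im=np.load('top0.npz')['p'][220:315,175:280].copy(); cv2.drawContours(im,[ct-[175,220]],-1,(255,0,0),1)
save('crop.png',cv2.resize(im,None,fx=6,fy=6,interpolation=cv2.INTER_NEAREST))
E
python3 m.py
```

```text
Traceback (most recent call last):
  File "m.py", line 8, in <module>
    ct=max(cv2.findContours(m2,0,2)[0],key=cv2.contourArea)
ValueError: max() iterable argument is empty
```

```bash
sed -i 's/^m2=.*/m2=cv2.morphologyEx(cv2.morphologyEx(m,cv2.MORPH_CLOSE,np.ones((5,5))),cv2.MORPH_OPEN,np.ones((15,15)))/; s/^n,l,s,c=cv2.connectedComponentsWithStats(m); .*//' m.py; sed -i "s/^m2=/m=np.array([cv2.drawContours(np.zeros_like(m),cv2.findContours(m,0,2)[0],-1,1,-1)])[0]\n&/" m.py
python3 m.py
```

```text
tray ((0.5370027422904968, 0.09004203230142593), (0.1634417474269867, 0.13526545464992523), 87.42975616455078)
knob scene [266 319   9  13  81] [270.41975309 325.7654321 ] [0.47116324 0.14353713 0.044     ]
pivot px [0.57231051 0.15306506 0.025     ] catch [0.55275342 0.01364558 0.03      ] bar end [0.44026678 0.13526266 0.025     ]
```

View pics/crop.png

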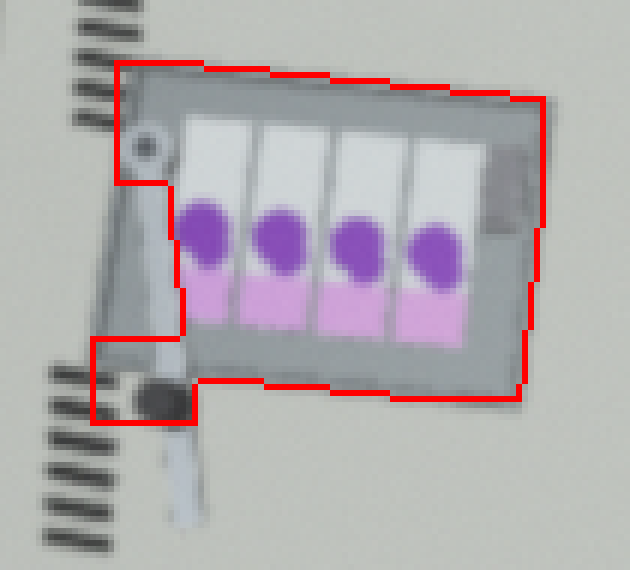

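Crop: pivot at crop (145,148), which is full-image (199.2,244.7). Catch at (506,190), or (259.3,251.7). Knob at (163,402), or (202.2,287). Next I'll move above the knob and take one wrist look.

```bash
cat >> h.py <<'E'
def R(a): # tool down, tool y at world angle a
    y=np.array([np.cos(a),np.sin(a),0]); z=np.array([0,0,-1.]); return np.c_[np.cross(y,z),y,z]
E
python3 - <<'E'
from h import *
P=ray('top',199.2,244.7,.028); C=ray('top',259.3,251.7,.03); k=ray('top',202.2,287,.044)
print(P,C,np.linalg.norm((P-C)[:2]),k,np.linalg.norm((P-k)[:2]))
cor=[ray('top',175+u/6,220+v/6,.012)[:2] for u,v in((122,65),(548,98),(518,402),(97,358))]
print(np.array(cor),[np.linalg.norm(cor[i]-cor[i-1]) for i in range(4)])
for z in(.04,.18):
  for a in range(-180,181,45):
    q=robot.ik([k[0],k[1],z],R(np.radians(a))); print(z,a,None if q is None else np.round(q))
q0=robot.ik([.475,.14,.18],R(np.radians(-90)))
robot.goto([.475,.14,.18],R(np.radians(-90)))
pos=robot.read_position();rot=robot.read_tcp_rot()
p,d=robot.grab_frame('wrist'); save('w1.png',p); np.savez('w1.npz',p=p,d=d,pos=pos,rot=rot); print(robot.read_t(),robot.camera_info('wrist'),robot.read_qpos())
E
```

```text
[0.57023476 0.15194641 0.028     ] [0.5534564  0.01954524 0.03      ] 0.13346004285755064 [0.47711054 0.13891758 0.044     ] 0.09403122120925016
[[0.60469412 0.16516921]
 [0.59087624 0.00490015]
 [0.47831717 0.01572986]
 [0.49527913 0.16998936]] [np.float64(0.10952110995635303), np.float64(0.16086361680910172), np.float64(0.11307884711757657), np.float64(0.15518924677346582)]
0.04 -180 [ 39.  16. -35.   0. -39. -39.]
0.04 -135 [ 39.  16. -35.   0. -39.   6.]
0.04 -90 [ 39.  16. -35.   0. -39.  51.]
0.04 -45 [ 39.  16. -35.   0. -39.  96.]
0.04 0 [ 39.  16. -35.   0. -39. 141.]
0.04 45 None
0.04 90 [  39.   16.  -35.   -0.  -39. -129.]
0.04 135 [ 39.  16. -35.   0. -39. -84.]
0.04 180 [ 39.  16. -35.   0. -39. -39.]
0.18 -180 [ 39.   6. -25.   0. -59. -39.]
0.18 -135 [ 39.   6. -25.   0. -59.   6.]
0.18 -90 [ 39.   6. -25.   0. -59.  51.]
0.18 -45 [ 39.   6. -25.   0. -59.  96.]
0.18 0 [ 39.   6. -25.   0. -59. 141.]
0.18 45 None
0.18 90 [  39.    6.  -25.    0.  -59. -129.]
0.18 135 [ 39.   6. -25.   0. -59. -84.]
0.18 180 [ 39.   6. -25.   0. -59. -39.]
2.9417 {'vfov': 68.51440966241736, 'cx': 276.38040878544246, 'cy': 213.4392732445007, 'T_tool_cam': array([[ 1.39787787e-03, -9.54511321e-01, -2.98171401e-01,
         8.24323783e-02],
       [ 9.99998973e-01,  1.24035360e-03,  7.17523144e-04,
         5.46583036e-04],
       [-3.15045992e-04, -2.98172098e-01,  9.54512075e-01,
        -1.58330288e-01],
       [ 0.00000000e+00,  0.00000000e+00,  0.00000000e+00,
         1.00000000e+00]])} [ 3.91456836e+01  5.69534679e+00 -2.54017555e+01  2.80521420e-03
 -5.89116747e+01  5.07814825e+01]
```

View pics/w1.png

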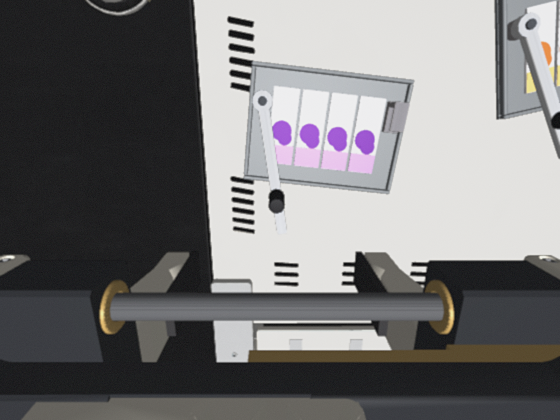

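The wrist view shows the knob top at about (277,197), the pivot at (262,101) and the catch at about (396,117). Now I'll measure these precisely by colour mask and ray.

Run:
```python
from h import *
w=np.load('w1.npz'); ci=robot.camera_info('wrist')
T=np.eye(4);T[:3,:3]=w['rot'];T[:3,3]=w['pos']; V=np.linalg.inv(T@ci['T_tool_cam'])
r=lambda u,v,z: ray('wrist',u,v,z,ci,V)
P=r(262,101,.028);C=r(396,117,.03); print('P',P,'C',C,np.linalg.norm((P-C)[:2]))
g=w['p'].astype(int).mean(2); m=np.zeros(g.shape,np.uint8); m[180:220,262:292]=(g[180:220,262:292]<70)
ys,xs=np.nonzero(m); print(len(xs),xs.min(),xs.max(),ys.min(),ys.max())
d=w['d']; f,cx,cy=K(ci); Z=d[ys,xs]; W=np.c_[(xs-cx)/f*Z,(ys-cy)/f*Z,Z,np.ones(len(Z))]@np.linalg.inv(V).T
top=W[W[:,2]>.057]; print('depth top',len(top),top.mean(0),W[:,2].max(), 'mid',(top[:,:2].max(0)+top[:,:2].min(0))/2)
print('ray centre z.044',r(xs.mean(),ys.mean(),.044)); k=top.mean(0)
print('dist P-k',np.linalg.norm((P-k[:3])[:2]))
```

```text
P [0.57220366 0.15239532 0.028     ] C [0.55777147 0.0246141  0.03      ] 0.12859365506754525
266 269 283 190 212
depth top 171 [0.48132545 0.13890513 0.06573006 1.        ] 0.3383040685392773 mid [0.51533316 0.1390982 ]
ray centre z.044 [0.47901937 0.13894667 0.044     ]
dist P-k 0.0918740181384635
```

The two views agree to a few mm, and the pivot–knob distance is 94 mm against the stated 95. Next I'll grip the knob and swing it.

```bash
cat > go.py <<'E'
from h import *
P=np.array([.5712,.1522]); k=np.array([.4783,.139]); rad=.0945
th0=np.degrees(np.arctan2(*(k-P)[::-1]))%360; th1=264
pose=lambda th,z:(np.r_[P+rad*np.array([np.cos(np.radians(th)),np.sin(np.radians(th))]),z],R(np.radians(th+90-360)))
robot.move_gripper(.5)
robot.goto(*pose(th0,.11)); robot.servo_line(pose(th0,.038)[0],speed=.12)
print('down',robot.read_force())
robot.move_gripper(0); f0=np.array(robot.read_force()); print('grip',robot.read_grip_width()*88,f0,robot.read_t())
def step(th):
    x,o=pose(th,.038); robot.servo_line(x,ori=o,speed=.06)
    f=np.array(robot.read_force())-f0; t=np.radians(th+90); c=[f[:2]@[np.cos(t),np.sin(t)],f[:2]@[np.cos(t-np.pi/2),np.sin(t-np.pi/2)]]
    print(round(th,1),'tan,rad',np.round(c,1),round(robot.read_t(),2)); return c
th=th0
for th in np.linspace(th0,th1-6,9)[1:]:
    c=step(th)
    if np.hypot(*c)>25: break
else:
    while th<th1+6:
        th+=1.5; c=step(th)
        if c[0]<-12: break
p,d=robot.grab_frame('wrist'); save('w2.png',p)
p,d=robot.grab_frame('top'); save('t2.png',p[215:315,170:290].repeat(5,0).repeat(5,1))
E
python3 go.py
```

```text
down [ 0.26089409 -0.87208649  0.28735384]
grip 15.157010567970314 [-0.64289314  0.19736112  2.03360541] 5.5583
196.8 tan,rad [ 0.1 -0.3] 5.95
205.6 tan,rad [ 0.5 -0.9] 6.34
214.3 tan,rad [ 0.8 -1.9] 6.73
223.0 tan,rad [ 1.2 -0.8] 7.12
231.8 tan,rad [ 0.8 -1.8] 7.52
240.5 tan,rad [ 1.7 -0.6] 7.91
249.3 tan,rad [ 1.4 -1.2] 8.3
258.0 tan,rad [ 0.7 -1.9] 8.69
259.5 tan,rad [ 1.7 -0.8] 8.94
261.0 tan,rad [ 1.  -1.7] 9.19
262.5 tan,rad [ 1.9 -1.2] 9.44
264.0 tan,rad [ 1.  -0.7] 9.69
265.5 tan,rad [-8.1 -5.1] 9.94
267.0 tan,rad [-17.5  -9.4] 10.19
```

The arm met the hard stop at about 265°, as predicted, with the grip at 15 mm on the knob. Now I'll release, retract and check.

Run:
```python
from h import *
robot.move_gripper(.5)
x=np.array(robot.read_position()); robot.servo_line(x+[0,0,.12],speed=.15)
robot.goto([.42,-.25,.2],R(np.radians(-90)))
p,d=robot.grab_frame('top'); save('t3.png',cv2.resize(p[195:315,170:390],None,fx=3.5,fy=3.5,interpolation=cv2.INTER_CUBIC))
print(robot.read_t(),robot.read_force())
```

```text
13.2917 [ 0.5351944  -0.05333197  0.85889558]
```

View pics/t3.png

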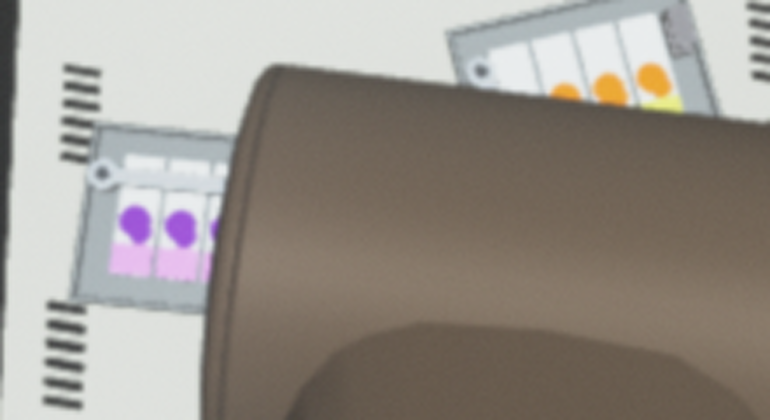

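The bar now lies across the tray parallel to its edge, from the pivot at (102,173), but the arm hides the catch. I'll check it in the scene camera.

Run:
```python
from h import *
p,d=robot.grab_frame('scene'); q=np.load('scene0.npz')['p']
f=lambda a:cv2.resize(a[160:350,200:370],None,fx=2.3,fy=2.3,interpolation=cv2.INTER_CUBIC)
save('s3.png',np.hstack([f(q),f(p)]))
```

```text
(no output)
```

View pics/s3.png

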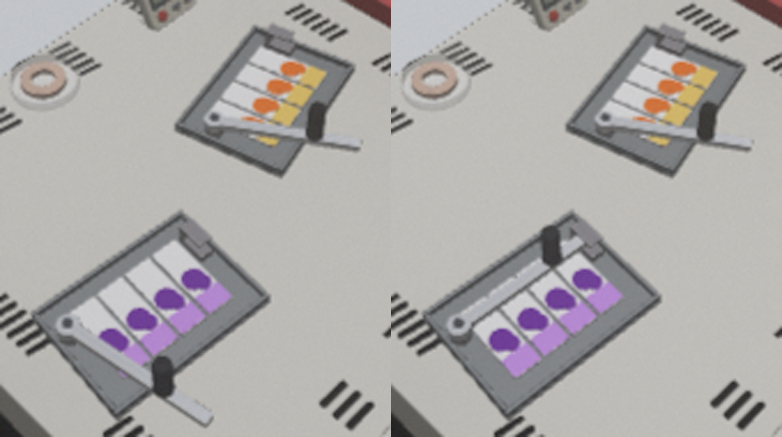

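In the before/after pair, the violet bar's end is now under the catch at (590,240), and the orange bar has not moved.

```bash
python3 -c "
from rig import robot
print(robot.job_done())"
```

```text
the job is handed in; nothing more can be done
None
```

The violet tray's latch bar is swung home against its stop in the catch and released, the orange bar is where it started, and the job is handed in (no verdict was returned).

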